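# Clamp the tomato tin in the screw press for one-handed opening

## Robot

A 7-joint arm with a two-finger parallel gripper is mounted at the origin on the work surface. World frame = base frame: x ahead of the robot, y to its left, z up, the work surface at z = 0. Lengths are in m, angles in rad, forces in N, time in s.
With the tool pointing down it reaches from about 0.4 to 0.9 m from the base axis. Payload 5.6 kg.
Tool frame: the origin (TCP) lies at the centre of the arm's flange, where the gripper is bolted on; the fingertips stand 190 mm ahead of it and the grasp point (between the pads) lies 171 mm ahead of it; z points along the fingers, y is the line along which they close (so a half turn about z gives the same grasp; the last joint's range is limited). The gripper opens to 92 mm and grips with 3 to 60 N. Pads are 20 mm wide; open, the fingers measure 128 mm over their backs; the gripper's body (75 mm by 189 mm) begins 69 mm behind the grasp point.
Start: joints at [1.257, 0.468, -0.012, 1.603, 0.006, 1.071, -0.056], TCP at [0.174, -0.626, 0.405] pointing down, gripper open.
Joint ranges: [-2.53, 2.53], [-0.31, 2.02], [-1.57, 1.55], [0.28, 2.44], [-1.29, 4.43], [0.15, 1.84], [-2.92, 2.92]. Speed limits (rad/s): [2.57, 2.57, 3.14, 3.14, 3.14, 3.14, 3.14].

## Interface

Orientations are given as a rotation vector (axis times angle).
In Python, from bench import r, gripper_to, planner, viewer, workorder gives the robot as it stands. Calls block until the motion is done:
- r.movep(position, orientation): joint-space move of the TCP to a pose.
- r.move_linear(position, attitude=None, max_speed=0.15, force_limit=None): straight line of the TCP; attitude=None keeps the orientation; max_speed is the mean speed in m/s. With force_limit (N) it stops when the force on the tool has changed by that much, and returns True; else False.
- r.move_joints(angles): joint-space move.
- gripper_to(opening, strength=None): opening from 0.0 (shut) to 1.0 (fully open); strength is the grip in N (None keeps the last); returns when the fingers have stopped.
- r.dwell(seconds).
- planner.solve_ik(position, orientation): joint angles nearest the present ones, or None.
- r.state(): the state.
- viewer.grab_frame(name): name is "side" or "top" or "wrist"; returns a dict with "frame" (400x640x3 uint8, red, green, blue), "range_z" (400x640 float32, m along the optical axis (not along the pixel's ray), 0 where there is no reading), "fx", "fy", "cx", "cy" (pixels), "extrinsics" (4x4, takes a point from camera to world coordinates); the wrist camera has in their place "tool_from_camera" (4x4, takes a point from camera to tool coordinates, whose origin is the TCP and whose axes are the flange's). Camera axes: x right, y down, z forward; pixel columns grow to the right and rows downward; lengths in m; the calibration is good to about 2 mm. A picture is of the moment at which its call begins: read the wrist's pose just before it.
A pose or a line that the arm cannot do raises r.MotionError and nothing moves.
- workorder.finish_job(): hands the job in; it is judged then, once.
The state is a dict: "clock": time; "qpos": joint angles; "dq": joint speeds; "joint_efforts": joint torques, N m; "tcp_pos": TCP position; "tcp_rot": TCP orientation; "force": force on the tool from outside, world axes, zero at the start; "moment": the same for the moment, N m; "finger_gap": opening from 0.0 (shut) to 1.0 (fully open); "finger_force": force on a finger pad.
Only numpy, scipy, OpenCV 4.12 (cv2) and the standard library are available. Lean on these libraries where they do the work, as an engineer would, in place of code of your own. Each camera call takes 0.05 s, during which the arm holds its last target. There are 200 camera calls.

## Task

Clamp the tomato tin in the bench press so that it can be opened one-handed: push the tray fully in until it stops, then wind the crank clockwise until the foot just meets the tin, and from there give it half a turn more. Do not overtighten even for a moment, or the tin dents; let go of the crank and leave everything else on the table as it stands.

Things in the scene. Friction and masses are not known exactly. Their poses are not given: they have to be found in the camera images.
- press: Grey cast C-frame bench screw press, fixed to the table. Base plate 150 (its x) by 270 (its y) by 18 mm; origin on the table under the screw axis, z up, its +y points to the single upright column (centre 105 mm from the axis, 56 x 45 mm, 188 mm tall). The head (160 to 188 mm above the table, 50 mm wide) reaches from the column over to the axis. It is open on its -y side, where the tray slides in, and on both x sides.
- tray (a joint): How far the aluminium tray stands out of the press along the press's -y, in m: 0 = fully in against its stop, 0.10 = fully out. It slides on the base with about 3 N of friction and stays where it is left. The tomato tin is seated on it and travels with it; at 0 the tin is on the screw axis.
- tray_tab (a point): Upper middle of the outer face of the tray's upright push tab, 130 mm from the tin's centre and 65 mm above the table. The face looks to the press's -y. The tab is a plate 56 mm wide (along the press's x), 10 mm thick; it runs from the tray's top, 27 mm above the table, up to this height.
- tin: Closed steel tomato tin, 66 mm across, with a plain paper label, held in six small lugs on the tray (it can turn but not be lifted out). Origin at the centre of its underside, 27 mm above the table. Its HEIGHT is not known: it differs from start to start, between 76 and 88 mm.
- platen: Non-turning lower end of the screw: steel disc 60 mm across above a rubber-faced sprung foot 48 mm across. Origin: centre of the foot's underside, 128 mm above the table at crank = 0, sinking 10 mm per clockwise turn. From first touch its force on the tin climbs to some 210 N in the first 0.85 rad of crank; then the foot's spring yields: some 23 N more per rad, 275 N at half a turn.
- crank (a joint): Crank angle, rad, growing clockwise seen from above (winding down, 10 mm per turn). Starts between 3 and 6; range 0 to 22.6. It stays where it is left. Winding freely takes about 10 N along the turn at the knob while moving (3 to 5 N is left on the hand when stopped); from first touch this rises by about 5 N over the first 0.85 rad, then by about 0.5 N per rad.
- crank_axis (a point): Point on the vertical screw axis at the height of the middle of the crank's knob; it sinks with the screw.
- knob_mid (a point): Middle of the crank's upright wooden knob, which turns freely on its pin: 25 mm across, 44 mm tall (22 mm above and below this point), 65 mm from the screw axis. The crank arm, 20 mm wide and 10 mm thick, lies under it. At crank = 0 it lies on the press's -y side of the axis, 262 mm above the table; it sinks with the screw.
- can_opener: Bystander, loose: manual steel can opener lying flat, 125 mm long, 30 mm tall. Origin on its underside, near its cutting wheel.
- pepper_pot: Bystander, loose: white ceramic pepper pot, 58 mm across, 86 mm tall. Origin at the centre of its underside.
- funnel: Bystander, loose: white plastic funnel standing mouth down, 96 mm across, 95 mm tall. Origin at the centre of its underside.
- saucepan: Bystander, loose: aluminium saucepan, 164 mm across, 75 mm tall, with a black handle 150 mm long. It points to the pan's -x. Origin at the centre of its underside.
- milk_tin: Bystander, loose: closed tin, 73 mm across, 79 mm tall, standing on the tablecloth away from the press. Origin at the centre of its underside.
- spice_jar: Bystander, loose: glass jar with a cap, 52 mm across, 85 mm tall. Origin at the centre of its underside.

How it is judged:
By the outcome, as a careful person would: the job done as asked, in the order asked, and still so for the second after the job is handed in, with the robot touching nothing.
It also fails if it takes over 72 s, if anything falls off the work surface, if the arm or the gripper's body presses on something with over 40 N, if the wrist force passes 120 N, or if a joint passes its speed limit or range.

## Working session

There is one attempt and no reset: what is moved stays moved. The work goes in short steps, each a Python script; the robot and the scene stay as the last script left them, time stands still between calls to the robot, and variables do not carry over. Pictures are saved under pics/ and viewed, at most 10 in all, crops included, and the job is handed in when it is done.

```bash
ls; mkdir -p pics
python3 - <<'E'
from bench import r,viewer
import cv2,numpy as np
s=r.state();print(s)
for n in("side","top"):
    f=viewer.grab_frame(n);cv2.imwrite(f"pics/{n}0.png",f["frame"][:,:,::-1]);np.savez(f"{n}0.npz",**f)
    print(n,f["fx"],f["fy"],f["cx"],f["cy"],f["extrinsics"].round(3).tolist())
E
```

```text
pics
{'clock': 0.0, 'qpos': array([ 1.25703174,  0.46835996, -0.01159119,  1.60364281,  0.00598595,
        1.071398  , -0.056298  ]), 'dq': array([-0.00011545, -0.00010006,  0.00037723, -0.00139373,  0.0004014 ,
       -0.00184078, -0.00059049]), 'joint_efforts': array([-6.11803571e-04, -5.20567346e+01, -1.26397616e-02, -2.43744439e+01,
       -5.65859419e-02,  1.74123805e-02,  1.47735027e-04]), 'tcp_pos': array([ 0.17373501, -0.62608272,  0.40374327]), 'tcp_rot': array([-3.11114127e+00, -4.23660570e-01,  5.57081435e-04]), 'force': array([ 0.16679078, -0.50076948, -0.41929833]), 'moment': array([-0.00494179, -0.00131721, -0.00441896]), 'finger_force': 0.0, 'finger_gap': 1.0031669119688997}
side 418.3135395999305 418.3135395999305 325.09500830542834 199.07329617492172 [[-0.952, 0.246, -0.184, 0.833], [0.307, 0.782, -0.542, 0.721], [0.011, -0.572, -0.82, 1.188], [0.0, 0.0, 0.0, 1.0]]
top 454.2752202347389 454.2752202347389 317.1383547263915 194.77883134790957 [[-0.022, -0.996, 0.09, 0.476], [-1.0, 0.023, 0.01, 0.023], [-0.012, -0.09, -0.996, 1.604], [0.0, 0.0, 0.0, 1.0]]
```

View pics/side0.png

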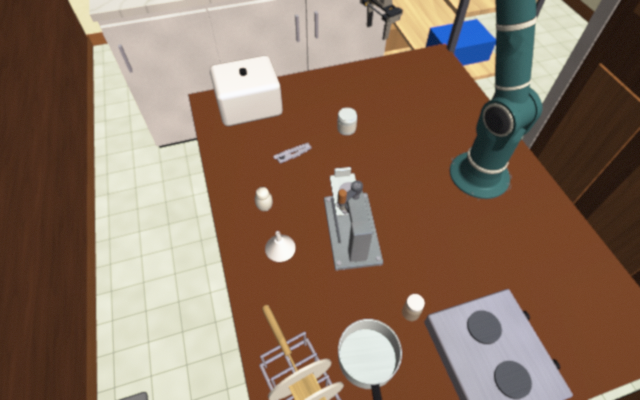

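View pics/top0.png

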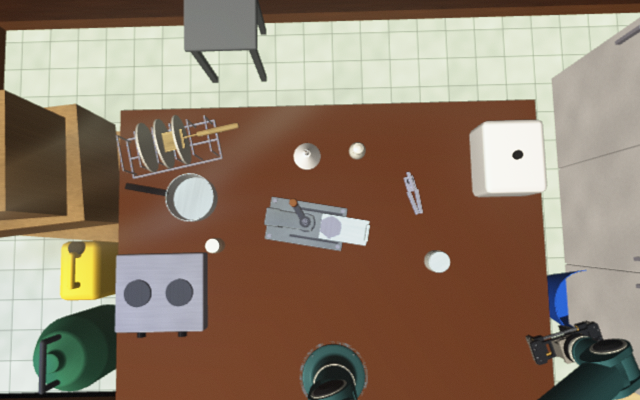

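The side view shows the press at about (350,225) with its tray pointing away from the camera. In the top view the press is centred near (306,222), the column is to the left, the tray tab is at (368,233) and the wooden knob is at (292,203). Next I'll measure these with the depth data.

```bash
cat > h.py <<'E'
import numpy as np
def cloud(f):
    d=f["range_z"];v,u=np.mgrid[:400,:640]
    p=np.stack([(u-f["cx"])/f["fx"]*d,(v-f["cy"])/f["fy"]*d,d,np.ones_like(d)],-1)
    return (p@np.asarray(f["extrinsics"]).T)[...,:3]
def ray(f,u,v,z):
    E=np.asarray(f["extrinsics"]);d=E[:3,:3]@[(u-f["cx"])/f["fx"],(v-f["cy"])/f["fy"],1]
    return E[:3,3]+d*(z-E[2,3])/d[2]
E
python3 - <<'E'
from h import *
import cv2
T=dict(np.load("top0.npz"));S=dict(np.load("side0.npz"))
a=cv2.resize(T["frame"][180:265,250:385],None,fx=5.9,fy=5.9,interpolation=2)
b=cv2.resize(S["frame"][155:275,310:400],None,fx=4.9,fy=4.9,interpolation=2)
cv2.imwrite("pics/topc.png",a[:,:,::-1]);cv2.imwrite("pics/sidec.png",b[:,:,::-1])
C=cloud(T)
reg=np.zeros((400,640),bool);reg[185:260,255:380]=1
z=C[...,2]
for lo,hi in((.01,.024),(.024,.04),(.055,.075),(.095,.12),(.15,.17),(.178,.195),(.2,.24),(.24,.3)):
    m=reg&(z>lo)&(z<hi)
    if m.sum()<5: print(lo,m.sum());continue
    p=C[m];rect=cv2.minAreaRect((p[:,:2]*1000).astype(np.float32))
    print(lo,m.sum(),p.mean(0).round(4),np.median(z[m]).round(4),rect)
h=cv2.cvtColor(T["frame"],cv2.COLOR_RGB2HSV)
for nm,F,R in(("top",T,(190,215,280,310)),("side",S,(180,220,330,360))):
    h=cv2.cvtColor(F["frame"],cv2.COLOR_RGB2HSV).astype(int);sub=np.zeros((400,640),bool);sub[R[0]:R[1],R[2]:R[3]]=1
    m=sub&(h[...,1]>110)&(h[...,2]>60)&(cloud(F)[...,2]>.1);v,u=np.nonzero(m)
    print(nm,m.sum(),u.mean(),v.mean(),u.min(),u.max(),v.min(),v.max(),cloud(F)[m].mean(0),cloud(F)[m][:,2].max())
E
```

```text
0.01 1603 [0.517  0.0778 0.0183] 0.0184 ((522.7465209960938, 45.03729248046875), (427.7962341308594, 252.34896850585938), 89.78052520751953)
0.024 1002 [ 0.501  -0.0278  0.0293] 0.0288 ((513.7786254882812, 35.42744445800781), (340.2926940917969, 147.78240966796875), 79.9754409790039)
0.055 51 [ 0.4845 -0.1211  0.0651] 0.066 ((485.7759704589844, 24.15936279296875), (318.28851318359375, 50.42362594604492), 89.32476043701172)
0.095 346 [ 0.5071 -0.0046  0.1114] 0.1114 ((509.26324462890625, 61.40260314941406), (199.7302703857422, 65.64192199707031), 88.71107482910156)
0.15 29 [0.5174 0.063  0.154 ] 0.1536 ((518.8917236328125, 66.05704498291016), (41.045249938964844, 57.50481033325195), 71.55746459960938)
0.178 658 [0.5314 0.1364 0.1881] 0.188 ((530.4771728515625, 125.39674377441406), (152.32614135742188, 55.859798431396484), 79.3260269165039)
0.2 96 [0.5485 0.09   0.2344] 0.234 ((538.9136962890625, 85.98133850097656), (74.25212860107422, 25.763038635253906), 32.5381965637207)
0.24 152 [0.5441 0.0874 0.2568] 0.2473 ((545.9788818359375, 91.28028869628906), (90.84724426269531, 33.07701110839844), 33.153446197509766)
top 53 292.9433962264151 201.83018867924528 287 296 196 206 [0.57509086 0.10535481 0.30168734] 1.6040298318078108
side 87 341.8045977011494 196.33333333333334 339 345 190 203 [0.58341628 0.12377903 0.27616355] 1.1875897815350334
```

View pics/topc.png

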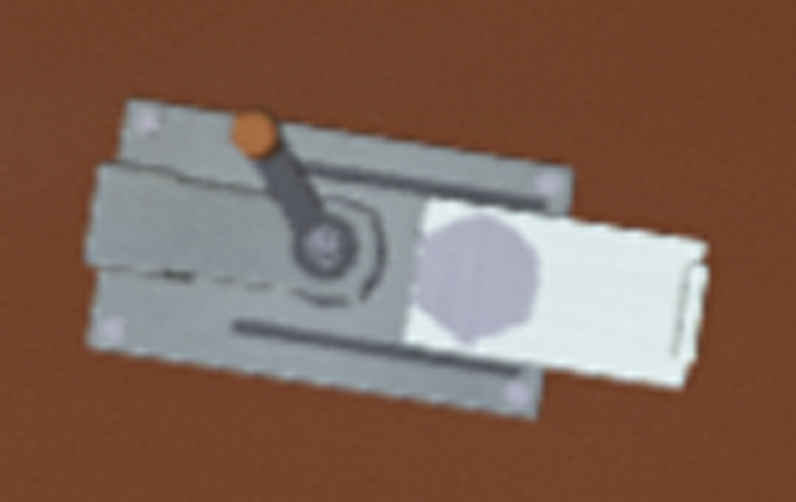

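View pics/sidec.png

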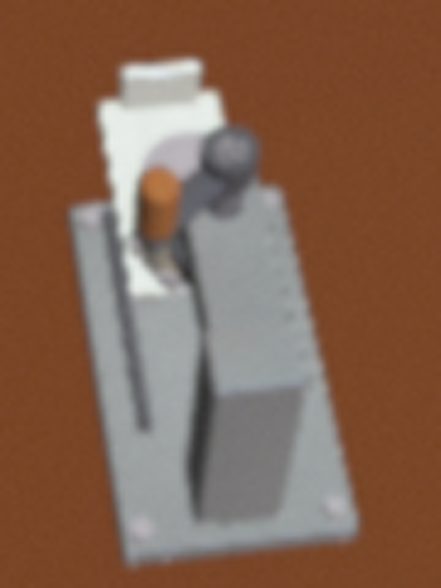

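The top crop shows the base plate corners at about (130,100), (573,168), (87,348) and (537,418), the hub at (324,246), the knob at (253,132) and the tab's outer edge at (700,320). In the side crop the screw hub and knob stand above the head, and the space around them is clear.

Run:
```python
from h import *
import cv2
T=dict(np.load("top0.npz"))
px=lambda u,v,z:ray(T,(u+.5)/5.9-.5+250,(v+.5)/5.9-.5+180,z)
tl,tr,bl,br=[px(*c,.018) for c in((130,100),(573,168),(87,348),(537,418))]
for a,b in((tr,tl),(br,bl)): print("ydir",np.degrees(np.arctan2(*(b-a)[1::-1])),np.linalg.norm(b-a))
print("xdir",np.degrees(np.arctan2(*(tl-bl)[1::-1])),np.degrees(np.arctan2(*(tr-br)[1::-1])))
C=cloud(T);z=C[...,2]
hd=np.zeros((400,640),bool);hd[200:232,260:290]=1
m=hd&(abs(z-.188)<.003);r_=cv2.minAreaRect((C[m][:,:2]*1000).astype(np.float32));print("head",r_)
th=np.radians(np.degrees(np.arctan2(*((tl-tr)+(bl-br))[1::-1])));Y=np.array([np.cos(th),np.sin(th)]);X=np.array([Y[1],-Y[0]])
print("yaw Y",np.degrees(th),"plate c",((tl+tr+bl+br)/4))
q=C[m][:,:2];print("head x,y extents",np.percentile(q@X,[1,50,99]),np.percentile(q@Y,[1,50,99]))
tin=np.zeros((400,640),bool);tin[214:242,318:344]=1;t=tin&(abs(z-.1114)<.003);print("tin",t.sum(),C[t].mean(0),np.percentile(z[t],[5,25,50,75,95]), (C[t][:,:2]@Y).min(),cv2.minEnclosingCircle((C[t][:,:2]*1000).astype(np.float32)))
tray=np.zeros((400,640),bool);tray[214:248,342:362]=1;t=tray&(abs(z-.027)<.006);print("tray",t.sum(),np.percentile(z[t],[25,50,75]))
pl=tray*0>0;pl[238:246,275:315]=1;print("base",np.percentile(z[pl],[25,50,75]))
tab=np.zeros((400,640),bool);tab[214:250,355:375]=1;t=tab&(abs(z-.065)<.008);q=C[t];print("tab",t.sum(),q.mean(0),np.ptp(q[:,:2]@X),np.percentile(q[:,:2]@Y,[2,98]))
for zz in(.235,.2473):print("hub",px(324,246,zz))
print("hubz",z[218:227,300:311].round(4).tolist())
k=px(253,132,.2777);print("knob",k, z[199:206,289:297].round(3).tolist())
A=px(324,246,.2473)
print("X.Y coords: A",A[:2]@X,A[:2]@Y,"plate",((tl+tr+bl+br)/4)[:2]@X,"knob",k[:2]@X,k[:2]@Y)
```

```text
ydir 79.9188425940006 0.2661641289058175
ydir 79.94180099331183 0.26825688080480925
xdir -10.599298805234833 -9.79312612215188
head ((538.4849853515625, 161.0997314453125), (77.16576385498047, 55.11296463012695), 82.06002044677734)
yaw Y 79.93036674532684 plate c [0.52093672 0.08044718 0.018     ]
head x,y extents [0.47459394 0.5002772  0.52754004] [0.21581158 0.25464617 0.29079246]
tin 216 [ 0.50664006 -0.00463593  0.11131519] [0.10882121 0.10995805 0.11123776 0.11264453 0.11398404] 0.051424927222396485 ((506.7542724609375, -4.950912952423096), 34.18928909301758)
tray 459 [0.02534838 0.02726427 0.02986536]
base [0.0028702  0.01637992 0.01998292]
tab 50 [ 0.48395413 -0.12721701  0.06512135] 0.05216141701473653 [-0.04577285 -0.03574704]
hub [0.5209773  0.07615592 0.235     ]
hub [0.52057529 0.07567443 0.2473    ]
hubz [[0.2382, 0.2406, 0.2423, 0.244, 0.2417, 0.2464, 0.2486, 0.2419, 0.2429, 0.245, 0.1887], [0.2473, 0.2456, 0.2475, 0.2483, 0.2431, 0.2473, 0.2424, 0.248, 0.2464, 0.2489, 0.2442], [0.2415, 0.2428, 0.2499, 0.2449, 0.242, 0.2423, 0.2403, 0.2375, 0.2397, 0.2416, 0.242], [0.25
[... 390 characters left out ...]
8, 0.2462, 0.2466, 0.2438, 0.2438, 0.2315, 0.1872], [0.186, 0.1868, 0.1927, 0.2459, 0.2456, 0.2467, 0.2394, 0.2416, 0.1887, 0.186, 0.1838]]
knob [0.57691278 0.10861433 0.2777    ] [[0.025, 0.017, 0.275, 0.275, 0.277, 0.277, 0.274, 0.278], [0.02, 0.281, 0.276, 0.278, 0.275, 0.28, 0.275, 0.275], [0.017, 0.28, 0.277, 0.28, 0.281, 0.279, 0.281, 0.275], [0.276, 0.28, 0.276, 0.281, 0.274, 0.278, 0.28, 0.273], [0.016, 0.28, 0.278, 0.277, 0.276, 0.28, 0.277, 0.276], [0.021, 0.272, 0.277, 0.279, 0.276, 0.276, 0.281, 0.283], [0.022, 0.018, 0.279, 0.278, 0.275, 0.276, 0.278, 0.268]]
X.Y coords: A 0.4993250523233975 0.16552867870863613 plate 0.4988464270831912 knob 0.5490353461021775 0.20781149822712658
```

```bash
cat >> h.py <<'E'
th=np.radians(79.93);Y=np.array([np.cos(th),np.sin(th)]);X=np.array([Y[1],-Y[0]])
AX,AY=.4991,.1650
def w(x,y,z): return np.r_[x*X+y*Y,z]
def rot(sign=1):   # tool z down, tool y along +/- press X
    f=th if sign>0 else th-np.pi
    return np.pi*np.array([np.cos(f/2),np.sin(f/2),0])
E
python3 - <<'E'
from h import *
from bench import r,gripper_to,planner
for s in(1,-1):
    q=planner.solve_ik(w(AX,-.09,.40),rot(s));print(s,None if q is None else np.round(q,2))
    q2=planner.solve_ik(w(AX,AY,.43),rot(s));print(None if q2 is None else np.round(q2,2))
    if q is not None and abs(q[6])<2.4: best=s;break
print("use",best)
gripper_to(0.0,20)
r.movep(w(AX,-.09,.40),rot(best)); r.move_linear(w(AX,-.09,.232),max_speed=.12)
print(r.state()["clock"],r.state()["force"])
hit=r.move_linear(w(AX,.022,.232),max_speed=.06,force_limit=15)
s=r.state();p=s["tcp_pos"][:2];print(hit,"Y",p@Y,"X",p@X,s["force"],s["clock"])
E
```

```text
1 [ 0.73  0.28 -0.52  1.93  0.17  0.97 -0.04]
[ 0.52  0.37 -0.89  1.84  0.33  1.09 -0.67]
use 1
4.9583 [-0.76397376  0.15491877  0.15135758]
False Y 0.022048234644922917 X 0.49903354356161317 [ 1.35084397 -2.1153958   1.20449711] 6.975
```

Run:
```python
from h import *
from bench import r,viewer
import cv2
hit=r.move_linear(w(AX,.045,.232),max_speed=.03,force_limit=14)
s=r.state();p=s["tcp_pos"][:2];print(hit,"Y",p@Y,s["force"],s["clock"])
r.dwell(.2);s=r.state();print(s["tcp_pos"][:2]@Y,s["force"])
y=s["tcp_pos"][:2]@Y
r.move_linear(w(AX,y-.03,.232),max_speed=.1)
r.move_linear(w(AX,y-.03,.42),max_speed=.2)
T=viewer.grab_frame("top");np.savez("top1.npz",**T)
C=cloud(T);z=C[...,2];tab=np.zeros((400,640),bool);tab[205:255,325:372]=1;t=tab&(abs(z-.065)<.006);q=C[t];print("tab",t.sum(),q.mean(0),np.percentile(q[:,:2]@Y,[2,50,98]))
cv2.imwrite("pics/top1.png",cv2.resize(T["frame"][170:270,240:390],None,fx=5,fy=5)[:,:,::-1])
```

```text
True Y 0.02826465793647222 [-0.38496203 -1.21360811  0.76410704] 7.4
0.02776436394145494 [-0.59446044  0.48400894  0.08109575]
tab 41 [ 0.4975251  -0.04760476  0.06479393] [0.03496039 0.04025411 0.04468888]
```

View pics/top1.png

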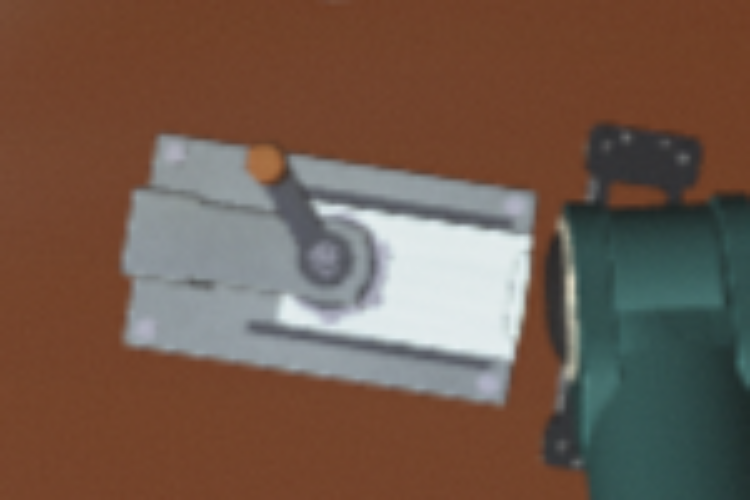

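The tray is in: the tab face now reads 130 mm from the axis and the tin sits under the platen. I'll press it once more gently to confirm, then grip the knob.

```bash
cat >> h.py <<'E'
DZ=.176   # TCP above knob middle
def kp(a,ax=None,ay=None,R=.065):
    ax=AX if ax is None else ax; ay=AY if ay is None else ay
    return w(ax-R*np.sin(a),ay-R*np.cos(a),.262-.01*a/(2*np.pi)+DZ)
def ang(p,ax=None,ay=None):
    ax=AX if ax is None else ax; ay=AY if ay is None else ay
    return np.arctan2(-(p[:2]@X-ax),-(p[:2]@Y-ay))%(2*np.pi)
E
python3 - <<'E'
from h import *
from bench import r,gripper_to,planner
r.move_linear(w(AX,.01,.232),max_speed=.2)
hit=r.move_linear(w(AX,.04,.232),max_speed=.02,force_limit=12)
s=r.state();print(hit,"Y",s["tcp_pos"][:2]@Y,s["force"],s["clock"])
r.dwell(.1);s=r.state();print(s["tcp_pos"][:2]@Y,s["force"])
r.move_linear(w(AX,.0,.232),max_speed=.1)
r.move_linear(w(AX,.0,.44),max_speed=.25)
gripper_to(.62)
a0=4.007
print([planner.solve_ik(kp(a),rot()) is not None for a in np.arange(4,15,.7)])
p=kp(a0);up=p+[0,0,.06]
r.movep(up,rot()); r.move_linear(p,max_speed=.1,force_limit=15)
gripper_to(0.,20);r.dwell(.3)
s=r.state();print("grip",s["tcp_pos"]-p,s["force"],s["moment"],s["finger_gap"],s["finger_force"],s["clock"],"ang",ang(s["tcp_pos"]))
E
```

```text
True Y 0.029196782837405913 [ 0.51184345 -0.94115691  0.06158546] 11.3
0.029099159177044136 [ 0.93128728 -0.80197111  0.77605078]
[True, True, True, True, True, True, True, True, True, True, True, True, True, True, True, True]
grip [ 0.0005278  -0.00017448  0.00035498] [ 5.91531099 -0.405228   -0.6980759 ] [-0.1111323  -1.24998196 -0.02647162] 0.26148021203151195 19.998210663325153 16.2833 ang 4.013382753950852
```

Grip geometry is confirmed: gap 24 mm, angle 4.01. The second tray push ended 1 mm deeper than the first, so I'll check the stop with a sustained force before winding.

Run:
```python
from h import *
from bench import r,gripper_to
gripper_to(.62)
p=r.state()["tcp_pos"]
r.move_linear(p+[0,0,.05],max_speed=.2)
r.movep(w(AX,.0,.44),rot());gripper_to(0.)
r.move_linear(w(AX,.0,.232),max_speed=.25)
r.move_linear(w(AX,.026,.232),max_speed=.1)
f0=r.state()["force"][:2]@Y
for y in np.arange(.028,.040,.0005):
    r.move_linear(w(AX,y,.232),max_speed=.02); s=r.state();f=s["force"][:2]@Y-f0
    print(round(y,4),round(s["tcp_pos"][:2]@Y,4),round(f,2),s["clock"])
    if f<-12:break
r.dwell(.2);s=r.state();print(s["tcp_pos"][:2]@Y,s["force"][:2]@Y-f0)
```

```text
0.028 0.0276 -2.33 20.75
0.0285 0.0277 -4.32 21.0
0.029 0.0279 -6.23 21.25
0.0295 0.028 -6.72 21.5
0.03 0.0281 -8.66 21.75
0.0305 0.0283 -9.7 22.0
0.031 0.0284 -9.66 22.25
0.0315 0.0285 -11.43 22.5
0.032 0.0286 -12.07 22.75
0.028647171637662127 -12.382622519556978
```

The stop is confirmed, with 12 N sustained. Now I'll grip the knob again and wind freely to about 9 rad while logging force.

```bash
cat >> h.py <<'E'
def step(r,a,v,log):
    r.move_linear(kp(a),max_speed=v); s=r.state(); p=s["tcp_pos"]
    aa=ang(p); aa+=2*np.pi*round((a-aa)/(2*np.pi))
    t=-np.cos(aa)*X+np.sin(aa)*Y; n=-np.sin(aa)*X-np.cos(aa)*Y
    log.append([a,aa,-s["force"][:2]@t,s["force"][:2]@n,s["force"][2],p[0],p[1],s["clock"]]); return log[-1]
E
python3 - <<'E'
from h import *
from bench import r,gripper_to
r.move_linear(w(AX,.0,.232),max_speed=.1)
r.move_linear(w(AX,.0,.44),max_speed=.25)
gripper_to(.62)
p=kp(4.01); r.movep(p+[0,0,.05],rot()); r.move_linear(p,max_speed=.12,force_limit=15)
gripper_to(0.,20)
L=[]
for a in np.arange(4.25,9.01,.25):
    print(np.round(step(r,a,.06,L),3).tolist())
L=np.array(L);np.save("free.npy",L)
xy=np.c_[L[:,5:7]@X,L[:,5:7]@Y]
A=np.c_[2*xy,np.ones(len(xy))];c=np.linalg.lstsq(A,(xy**2).sum(1),rcond=None)[0];print("axis fit",c[:2],np.sqrt(c[2]+c[:2]@c[:2]))
E
```

```text
[4.25, 4.21, 5.995, 1.881, 0.905, 0.582, 0.096, 27.775]
[4.5, 4.46, 6.124, 3.152, 0.142, 0.585, 0.08, 28.192]
[4.75, 4.718, 6.331, 3.705, -0.675, 0.584, 0.063, 28.608]
[5.0, 4.975, 6.868, 2.635, -1.735, 0.579, 0.048, 29.025]
[5.25, 5.23, 6.49, 2.502, -1.789, 0.57, 0.034, 29.442]
[5.5, 5.484, 5.987, 1.38, -1.496, 0.558, 0.023, 29.858]
[5.75, 5.736, 5.981, 0.751, -2.799, 0.544, 0.015, 30.275]
[6.0, 5.988, 5.772, 0.098, -1.069, 0.528, 0.011, 30.692]
[6.25, 6.239, 6.445, -0.57, -2.201, 0.512, 0.011, 31.108]
[6.5, 6.488, 5.33, -3.154, -2.853, 0.496, 0.015, 31.525]
[6.75, 6.736, 5.161, -4.279, -2.482, 0.482, 0.023, 31.942]
[7.0, 6.982, 6.052, -3.618, -2.395, 0.471, 0.034, 32.358]
[7.25, 7.228, 6.487, -2.938, -1.323, 0.462, 0.047, 32.775]
[7.5, 7.475, 6.323, -2.82, 0.757, 0.457, 0.062, 33.192]
[7.75, 7.725, 6.349, -1.782, 4.144, 0.456, 0.078, 33.608]
[8.0, 7.978, 4.906, -0.221, 5.637, 0.459, 0.094, 34.025]
[8.25, 8.232, 5.336, -0.634, 7.18, 0.465, 0.109, 34.442]
[8.5, 8.486, 6.731, 0.648, 8.694, 0.475, 0.122, 34.858]
[8.75, 8.737, 4.861, 0.507, 7.909, 0.488, 0.132, 35.275]
[9.0, 8.986, 4.717, -0.263, 8.532, 0.503, 0.138, 35.692]
axis fit [0.49924876 0.16530448] 0.06497046357651166
```

The axis fit agrees with the camera to 0.3 mm. Next I'll take small, uniform steps through first touch.

Run:
```python
from h import *
from bench import r
L=[]
for a in np.arange(9.1,12.01,.1):
    l=step(r,a,.04,L)
L=np.array(L);np.save("touch.npy",L)
for l in L: print(np.round(l[[0,1,2,3,4]],2).tolist())
print(L[-1,7])
```

```text
[9.1, 9.08, 6.52, 0.56, 8.3]
[9.2, 9.18, 6.07, 0.46, 8.36]
[9.3, 9.28, 7.3, 1.07, 7.38]
[9.4, 9.37, 7.06, -0.16, 7.2]
[9.5, 9.47, 6.14, 0.22, 7.19]
[9.6, 9.57, 7.6, -0.13, 6.6]
[9.7, 9.67, 7.55, 0.14, 6.63]
[9.8, 9.76, 7.19, 0.24, 6.05]
[9.9, 9.86, 7.14, 0.35, 5.56]
[10.0, 9.96, 5.75, -0.54, 6.02]
[10.1, 10.05, 6.31, -0.28, 3.79]
[10.2, 10.15, 6.91, 1.17, 3.88]
[10.3, 10.25, 6.94, 1.94, 3.19]
[10.4, 10.35, 7.88, 2.28, 1.86]
[10.5, 10.45, 7.18, 1.78, 0.41]
[10.6, 10.55, 7.0, 2.71, 0.7]
[10.7, 10.65, 7.58, 3.08, -0.29]
[10.8, 10.75, 7.34, 3.54, -1.12]
[10.9, 10.85, 8.12, 3.12, -0.25]
[11.0, 10.95, 9.04, 4.69, -1.56]
[11.1, 11.05, 9.72, 3.72, -1.87]
[11.2, 11.15, 10.66, 3.61, -2.98]
[11.3, 11.25, 11.5, 4.15, -4.24]
[11.4, 11.35, 11.23, 4.51, -4.31]
[11.5, 11.45, 11.66, 2.91, -4.14]
[11.6, 11.56, 12.79, 3.39, -4.96]
[11.7, 11.66, 13.49, 2.63, -5.38]
[11.8, 11.76, 13.12, 3.17, -5.55]
[11.9, 11.86, 12.94, 1.92, -6.06]
[12.0, 11.96, 13.35, 0.77, -6.34]
44.9417
```

Run:
```python
from h import *
from scipy.optimize import curve_fit
L=np.load("touch.npy");x,y=L[:,1],L[:,2]
for k,n in((0,"all"),(7,"late")):
    f=lambda a,b,s,t:b+s*np.clip(a-t,0,.85)+.5*np.clip(a-t-.85,0,9)
    p,c=curve_fit(f,x[k:],y[k:],[7,5.8,10.8]);print(n,p,np.sqrt(np.diag(c)))
    p,c=curve_fit(lambda a,b,t:f(a,b,5.88,t),x[k:],y[k:],[7,10.8]);print(" fixed",p,np.sqrt(np.diag(c)))
```

```text
all [ 6.96612759  7.04764533 10.68397796] [0.12500823 0.29676335 0.03306484]
 fixed [ 7.14978704 10.61974301] [0.14250297 0.04415861]
late [ 7.01603367  6.99751165 10.68814533] [0.15156387 0.29474783 0.03224101]
 fixed [ 7.28715674 10.64411097] [0.17278931 0.0468826 ]
```

Touch is at 10.68 rad from the force fit, and 10.56 ± 0.3 from the camera. I'm using 10.70, which makes the target 13.84.

Run:
```python
from h import *
from bench import r,gripper_to,viewer
import cv2
L=[];tgt=13.84
a=12.0
while True:
    l=step(r,a,.04,L)
    e=tgt-l[1]
    if e<.02 or a>13.95: break
    a=min(a+min(.15,e),13.95)
L=np.array(L);print(np.round(L[:,[0,1,2,3,4]],2).tolist())
l=step(r,L[-1,1]+.005,.02,[]);print("unload",np.round(l,3))
p=r.state()["tcp_pos"]
gripper_to(.45);r.dwell(.1)
r.move_linear(p+[0,0,.08],max_speed=.12)
r.move_linear(p+[0,-.17,.12],max_speed=.25)
T=viewer.grab_frame("top");np.savez("top2.npz",**T)
print(r.state()["clock"],r.state()["force"])
cv2.imwrite("pics/top2.png",cv2.resize(T["frame"][100:300,110:480],None,fx=2.1,fy=2.1)[:,:,::-1])
h=cv2.cvtColor(T["frame"],cv2.COLOR_RGB2HSV).astype(int);z=cloud(T)[...,2]
m=(h[...,1]>110)&(h[...,2]>60)&(z>.2)&(z<.3);m[:190]=0;m[250:]=0;m[:,:270]=0;m[:,345:]=0
v,u=np.nonzero(m);print(m.sum(),u.mean(),v.mean());k=ray(T,u.mean(),v.mean(),.262-.022+.022);print("knob ang",ang(k)+4*np.pi-0 if 0 else ang(k)+2*np.pi*2, k[:2]@X-AX,k[:2]@Y-AY)
```

```text
[[12.0, 11.96, 12.34, 1.37, -5.62], [12.15, 12.12, 12.22, 0.37, -6.61], [12.3, 12.27, 13.41, -0.4, -7.0], [12.45, 12.42, 12.53, -2.28, -6.56], [12.6, 12.56, 13.13, -2.75, -6.56], [12.75, 12.71, 12.54, -2.75, -7.58], [12.9, 12.86, 12.57, -3.91, -7.17], [13.05, 13.01, 12.46, -3.23, -7.25], [13.2, 13.15, 12.85, -3.94, -5.08], [13.35, 13.3, 13.86, -3.36, -2.69], [13.5, 13.44, 13.47, -3.2, -3.64], [13.65, 13.59, 13.59, -3.19, 0.86], [13.8, 13.74, 13.83, -2.18, 3.73], [13.9, 13.84, 14.07, -0.58, 5.32]]
unload [13.844 13.821  7.316 -1.834  4.349  0.456  0.066 50.55 ]
52.8167 [ 0.35152811 -0.41564362 -0.581755  ]
42 308.1904761904762 242.92857142857142
knob ang 13.811339288695194 -0.061277220355369755 -0.02070371191628967
```

View pics/top2.png

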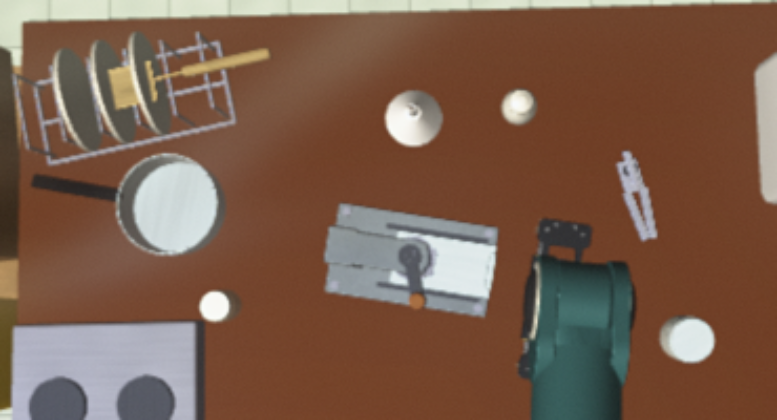

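The knob at (417,299) sits at 13.81–13.84 rad and has been released. The tray is in, the bystanders have not moved and the arm is clear of everything.

```bash
python3 -c "
from bench import workorder;print(workorder.finish_job())"
```

```text
the job is handed in; nothing more can be done
None
```

The job is handed in at about 53 s: the tray is fully in, and the crank is wound to about 13.83 rad, half a turn past first touch at about 10.7 rad (±0.1 by my estimate); the knob is released and nothing else has moved.

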